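# Tip the carton onto the strapping slot and flip the hold-down over

### The arm

A 6-joint arm with a two-finger parallel gripper is mounted at the origin on the work surface. World frame = base frame: x ahead of the robot, y to its left, z up, the work surface at z = 0. Lengths are in m, angles in rad, forces in N, time in s.
With the tool pointing down it reaches from about 0.3 to 0.95 m from the base axis. Payload 3.1 kg.
Tool frame: the origin (TCP) lies on the centre line of the jaws, within the pads' length; the fingertips stand arm.finger_overhang ahead of it and the grasp point (between the pads) lies 11 mm behind it (arm.finger_overhang is the distance from the TCP to the fingertips, in m); z points along the fingers, y is the direction in which the jaws open and shut (so a half turn about z gives the same grasp; the last joint's range is limited). The gripper opens to 85 mm and grips with 20 to 120 N. Pads are 22 mm wide; open, the fingers measure 114 mm over their backs; the gripper's body (76 mm by 85 mm) begins 54 mm behind the grasp point. The pads swing forward as they close: fully open they stand 13 mm farther back than shut.
Start: joints at [-1.212, 0.308, 1.634, -0, 1.2, -0.07], TCP at [0.26, -0.568, 0.239] pointing down, gripper open.
Joint ranges: [-3.06, 3.06], [-0.79, 1.96], [0.05, 2.63], [-1.19, 4.34], [0.05, 2.64], [-2.94, 2.94]. Speed limits (rad/s): [2.79, 2.79, 3.14, 3.14, 3.14, 3.14].

### API

Orientations are given as a 3x3 rotation matrix whose columns are the frame's x, y, z axes.
In Python, from plant import sense, get_image, ticket, look_for, cut_out, arm gives the robot as it stands.
- The arm moves only by the tool arm_command, never from a script. Its argument "commands" is a list of rows, each an object with "rot": the turn, a rotation vector about the tool's x, y, z in degrees, a list of three; "linear": the shift along the tool's x, y, z in mm, a list of three; "gripper": the opening in per cent of the stroke, from 0 (shut) to 100 (fully open). A call has 1 to 20 rows; each row shifts and turns the commanded pose from where the row before left it, along the tool's axes as they then stand; what a row does not reach is not made up. A row lasts 1/8 s, in which the tool goes at most 62.5 mm and 10.7 degrees, less where a joint would pass 70% of its speed; a pose out of reach is approached as far as the arm can. A call with a gripper value outside its range is refused whole. The fingers move at their own pace and stop on an object; the grip force is fixed at half the most. Time passes only in rows, so rows that do not move let the fingers close. It gives the time, the measured TCP pose, the force and the opening at its end, in the units of the state.
- sense(): the state, without advancing time (a new reading comes with each control period).
- get_image(name): name is "side" or "top"; returns a dict with "pixels" (480x640x3 uint8, red, green, blue), "depth" (480x640 float32, m along the optical axis (not along the pixel's ray), 0 where there is no reading), "vertical_fov" (degrees; the focal length in pixels is half the picture's height over the tangent of half this angle, whatever the lens; pixels are square), "cx", "cy" (the principal point, pixels), "k1" (the pictures are not rectified: a ray, as slopes to the right and down, at radius r is drawn at 1 + k1 r^2 times it, then the intrinsics apply), "origin" and "rotation" of the camera in the world. Camera axes: x right, y down, z forward; pixel columns grow to the right and rows downward; lengths in m; the calibration is good to about 2 mm. A picture is of the moment at which its call begins.
- ticket.close_job(): hands the job in, once; it reports no verdict.
Trained networks look in a picture, given as the dict that the camera call returned (one of the last four; its "shot" number tells which), for a name from the list of things; names that differ only in an ending like _2 or _b are one class to them, and where a whole thing is asked for, a point or a joint stands for the part that bears it (a point fixed in the world has none). Each returns a list of dicts, best first, with "conf" (0 to 1); they miss things now and then, are a little off and sometimes report something else, mostly with a low value. They report only what shows in the picture. A call takes as long as a camera call.
- look_for(picture, label): "position" ([x, y, z] in m, in the coordinates of the camera as it stood for that picture, good to about 4 mm: the middle of the surface that is visible of it).
- cut_out(picture, label): "mask" (480x640 bool, what is visible of it).
The state is a dict: "t": time; "qpos": joint angles; "joint_vel": joint speeds; "joint_efforts": joint torques, N m; "tcp_pos": TCP position; "eef_rot": TCP orientation; "wrist_force": force on the tool from outside, world axes, zero at the start; "ft_torque": the same for the moment, N m; "opening": finger opening in m.
Only numpy, scipy, OpenCV 4.12 (cv2) and the standard library are available. Lean on these libraries where they do the work, as an engineer would, in place of code of your own. Each camera call takes 0.05 s, during which the arm holds its last target. There are 200 camera calls.

### The job

Push the standing carton over so that it lies on its broad face squarely across the middle of the black strap slot, and push it along until its green tape band lies over the slot. Then push the hinged hold-down arm over so that its red pad comes down and rests on the carton. Only push, do not lift the carton, and leave the bottle, the clip bin and the tape roll where they are.

Things in the scene. Friction and masses are not known exactly. Their poses are not given: they have to be found in the camera images.
- bed: Strapping place fixed to the table: flat yellow/black striped strip, 270 mm (its x) by 70 mm (y), no obstacle, with the 12 mm wide black strap slot along its middle. Origin: middle of the slot, at table height; x along the slot (away from the robot at yaw 0), y across it to the left, z up. The post of the hold-down arm stands on its right (-y).
- holddown_pivot (a point): Hinge of the hold-down arm, at x 0, y -165, z 115 mm in the bed's frame, hinge axis along the bed's x. It sits in a fixed grey post: two cheeks, 46 mm over all in x, 26 mm in y, 127 mm high, on a foot 70 x 50 x 10 mm.
- carton: Brown carton, 130 (x) x 90 (y) x 190 mm (z), 0.3 to 0.65 kg, on end left (+y) of the slot, broad faces towards and away from it. Origin: centre of the underside as it stands, z up its length. Pushed high towards the slot it tips over its lower edge, balances at about 25 degrees, then falls and lies 90 mm high, its centre about 140 mm further on, mostly still left of the slot by up to 70 mm.
- carton_mid (a point): Centre of the carton, 95 mm up its z axis, in the middle of the 30 mm wide green tape band that runs round it.
- holddown (a joint): Black hold-down arm, a bar 22 mm wide, 14 mm thick, reaching 145 mm from the pivot. Angle in rad: 0 level, reaching to +y of the bed; pi/2 upright. Starts leaning past upright, away from the slot (1.7 to 1.85, stop at 2.0), held by hinge friction; pushed towards the slot (about 1 N) to below about 1.2 it swings down by itself. Reads about 0 resting on the lying carton, -0.3 with nothing under it.
- holddown_end (a point): Free end of the hold-down arm's bar, on its centre line, 145 mm from the pivot. The red pad near it is 34 x 34 mm, centred 128 mm from the pivot, its face 22 mm below the bar's centre line when level.
- bottle: Bystander: blue bottle, 56 mm across, 140 mm high, standing. Origin: centre of its underside.
- clip_bin: Bystander: small white open bin, 70 x 100 x 45 mm high. Origin: centre of its underside.
- tape_roll: Bystander: roll of green tape lying flat, 90 mm across, 25 mm high. Origin: centre of its underside.

How it is judged:
By the outcome, as a careful person would: the job done as asked, in the order asked, and still so for the second after the job is handed in, with the robot touching nothing.
It also fails if it takes over 72 s, if anything falls off the work surface, if the arm or the gripper's body presses on something with over 40 N, if the wrist force passes 120 N, or if a joint passes its speed limit or range.

## Working session

There is one attempt and no reset: what is moved stays moved. The work goes in short steps, Python scripts to look and compute and a tool call to move; the robot and the scene stay as the last step left them, time stands still between calls to the robot, and variables do not carry over. Pictures are saved under pics/ and viewed, on a budget of 10 in all, crops included, one or two more only if the job needs it, and the job is handed in when it is done.

Besides the shell and the picture viewer there is one more tool, called after "Request:" by a JSON object that holds its "fn" and its "kwargs", one argument or row to a line. arm_command: Moves the arm, as the interface text tells. Its arguments: {"type":"object","properties":{"commands":{"type":"array"}},"required":["commands"]}

```bash
ls; mkdir -p pics; cat > h.py <<'E'
import numpy as np, cv2
from plant import sense, get_image, ticket, look_for, cut_out, arm
def cloud(p):
    h,w=p["depth"].shape; f=h/2/np.tan(np.radians(p["vertical_fov"])/2)
    K=np.array([[f,0,p["cx"]],[0,f,p["cy"]],[0,0,1.]])
    v,u=np.mgrid[:h,:w].astype(float)
    n=cv2.undistortPoints(np.stack([u.ravel(),v.ravel()],1)[:,None],K,np.array([p["k1"],0,0,0.]))[:,0].reshape(h,w,2)
    c=np.dstack([n,np.ones((h,w))])*p["depth"][...,None]
    return c@np.array(p["rotation"]).T+np.array(p["origin"])
def w(p,c): return np.array(p["rotation"])@np.array(c)+np.array(p["origin"])
def save(p,n): cv2.imwrite("pics/"+n,p["pixels"][...,::-1])
E
python3 - <<'E'
from h import *
np.set_printoptions(precision=3,suppress=True)
print(arm.finger_overhang, sense()["eef_rot"],sense()["tcp_pos"])
for n in("side","top"):
    p=get_image(n); save(p,n+"0.png"); C=cloud(p); print(n,p["origin"])
    for l in("carton","bed","holddown","holddown_pivot","holddown_end","carton_mid","bottle","clip_bin","tape_roll"):
        r=look_for(p,l)
        print(l,[(round(x["conf"],2),w(p,x["position"])) for x in r[:2]])
    for l in("carton","bed","bottle","clip_bin","tape_roll","holddown"):
        r=cut_out(p,l)
        if r:
            m=r[0]["mask"]&(p["depth"]>0); q=C[m]
            if len(q)>20: print(" mask",l,round(r[0]["conf"],2),m.sum(),np.percentile(q,[2,50,98],axis=0).tolist(), cv2.minAreaRect(q[:,:2].astype(np.float32)))
E
```

```text
pics
0.008 [[ 0.909  0.416 -0.001]
 [ 0.416 -0.909  0.002]
 [ 0.    -0.002 -1.   ]] [ 0.26  -0.568  0.238]
side [0.523 0.476 0.621]
carton [(0.8, array([0.506, 0.228, 0.188]))]
bed [(0.83, array([ 0.552, -0.018,  0.003]))]
holddown [(0.86, array([ 0.55 , -0.138,  0.201])), (0.59, array([ 0.385, -0.103,  0.022]))]
holddown_pivot [(0.96, array([ 0.549, -0.019,  0.002])), (0.3, array([0.506, 0.232, 0.19 ]))]
holddown_end [(0.63, array([ 0.547, -0.135,  0.204]))]
carton_mid [(0.75, array([0.507, 0.228, 0.189]))]
bottle [(0.88, array([0.668, 0.157, 0.089]))]
clip_bin [(0.82, array([ 0.717, -0.085,  0.02 ]))]
tape_roll []
 mask carton 0.81 18659 [[0.4449054760507825, 0.15489877840761476, 0.01426724958475446], [0.5076262284668087, 0.23093767744811142, 0.18874921326053284], [0.5685846514028458, 0.2487595352527206, 0.19154430002113215]] ((0.510577917098999, 0.19622991979122162), (0.1303759217262268, 0.09240350872278214), 9.325889587402344)
 mask bed 0.66 6948 [[0.39953199354958335, -0.16119504732593232, -0.0009763927535452144], [0.5525016872845503, -0.020598148632595514, 0.003026692858748292]
[... 3336 characters left out ...]
2, 0.1094011589884758), 1.6624783277511597)
 mask tape_roll 0.58 1552 [[0.34063840884264424, -0.15841154663335502, -0.001447309730846853], [0.381467378611859, -0.11691696739371182, 0.02385336013888112], [0.42658239356332023, -0.07318025376894163, 0.02730102434200162]] ((0.3820115923881531, -0.11924644559621811), (0.09592071920633316, 0.09011761844158173), 61.028411865234375)
 mask holddown 0.7 1205 [[0.5344774762373655, -0.163981098809346, 0.11591788804203781], [0.5500696803687418, -0.1398933915475938, 0.2504383670224276], [0.5655840567505225, -0.12861922204383197, 0.261774733791713]] ((0.5574952363967896, -0.17783266305923462), (0.04733998328447342, 0.10447505116462708), 13.056283950805664)
```

```bash
python3 - <<'E'
import cv2
a=cv2.imread("pics/side0.png");b=cv2.imread("pics/top0.png")
cv2.imwrite("pics/both0.png",cv2.resize(cv2.vconcat([a,b]),(400*1,600)))
E
python3 - <<'E'
from h import *
np.set_printoptions(precision=4,suppress=True)
p=get_image("top");C=cloud(p)
def rect(m,n):
    q=C[m&(p["depth"]>0)][:,:2].astype(np.float32)*1000
    print(n,len(q),cv2.minAreaRect(q), np.median(q,axis=0))
z=C[...,2];x=C[...,0];y=C[...,1]
rgb=p["pixels"].astype(int); 
m=cut_out(p,"carton")[0]["mask"]
rect(m&(z>.183),"carton top")
hsv=cv2.cvtColor(p["pixels"],cv2.COLOR_RGB2HSV)
near=(abs(z)<.015)&(x>.38)&(x<.7)&(y>-.06)&(y<.1)
yel=near&(hsv[...,1]>120)&(hsv[...,2]>100)&(abs(hsv[...,0].astype(int)-27)<10)
k=cv2.morphologyEx(yel.astype(np.uint8),cv2.MORPH_OPEN,np.ones((2,2)))
rect(k>0,"bed yellow")
m=cut_out(p,"bed")[0]["mask"]; rect(m&(abs(z)<.012)&(y>-.08),"bed mask")
m=cut_out(p,"holddown")[0]["mask"]; rect(m&(z>.2),"hd")
E
```

```text
carton top 6852 ((510.25067138671875, 195.2775115966797), (130.78042602539062, 90.17495727539062), 8.829326629638672) [509.7791 194.4374]
bed yellow 3477 ((524.5455932617188, 22.110626220703125), (270.08123779296875, 70.10327911376953), 8.002873420715332) [519.9954  20.9617]
bed mask 6778 ((526.4977416992188, 23.22381591796875), (270.5550842285156, 75.23094940185547), 7.534574508666992) [524.5117  23.827 ]
hd 779 ((550.9994506835938, -149.0865936279297), (33.92169952392578, 32.36684036254883), 8.298483848571777) [ 550.3103 -142.9134]
```

View pics/top0.png

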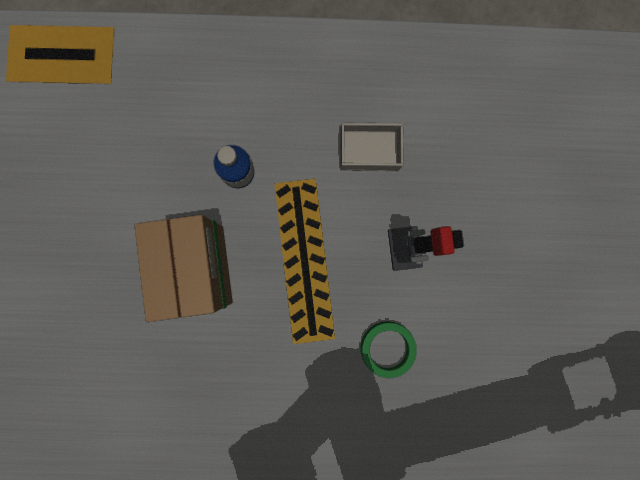

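View pics/side0.png

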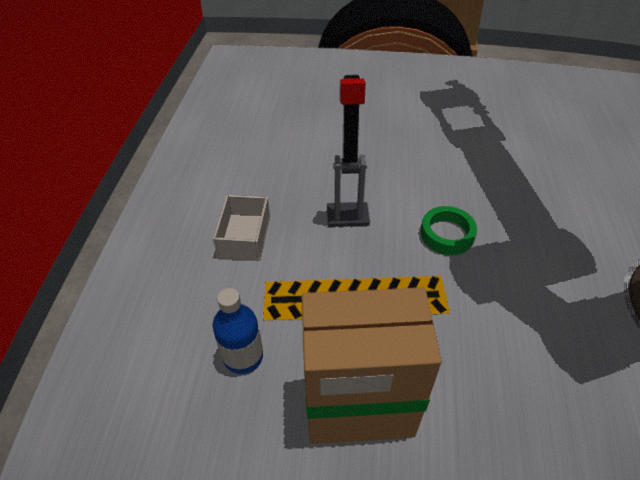

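The top picture shows the bed at pixel (305,262), the carton at (182,265) with its green band facing the slot, and the hold-down at (430,240) leaning away. There is also an unrelated striped plate at (60,53). The side picture agrees. The bed lies at (524.5, 22.1) mm with yaw 8.0°. In the bed's frame the carton is at x +10, y +173, with yaw +0.8°.

I'll raise and turn the tool so the open fingers give a two-point push along the bed's y axis.

Request:
{"fn": "arm_command", "kwargs": {
  "commands": [
    {"rot":[0,0,-10.5],"linear":[0,0,-18],"gripper":100},
    {"rot":[0,0,-10.5],"linear":[0,0,-18],"gripper":100},
    {"rot":[0,0,-10.5],"linear":[0,0,-18],"gripper":100},
    {"rot":[0,0,-10.5],"linear":[0,0,-18],"gripper":100},
    {"rot":[0,0,-10.5],"linear":[0,0,-18],"gripper":100},
    {"rot":[0,0,-10.5],"linear":[0,0,-18],"gripper":100},
    {"rot":[0,0,-10],"linear":[0,0,0],"gripper":100}
  ]
}}

```text
t: 2.68
tcp_pos: [0.2602, -0.5694, 0.3497]
eef_rot: [[-0.137, 0.991, 0.001], [0.99, 0.137, -0.004], [-0.004, 0.001, -1.0]]
wrist_force: [0.8, -0.1, 0.4]
opening: 0.0851
```

```bash
cat >> h.py <<'E'
A=np.radians(8.0); B0=np.array([.5245,.0221]); RB=np.array([[np.cos(A),-np.sin(A)],[np.sin(A),np.cos(A)]])
def tobed(xy): return (np.asarray(xy)-B0)@RB
def go(bx,by,z):
    """tool-axis move (mm) from the present TCP to bed-frame bx,by (mm), height z (mm)"""
    s=sense(); R=np.array(s["eef_rot"]); t=np.r_[B0+RB@np.array([bx,by])/1000,z/1000]
    print("bed",(tobed(s["tcp_pos"][:2])*1000).round(1),"z",round(s["tcp_pos"][2]*1000,1),"toolx yaw in bed",round(np.degrees(np.arctan2(R[1,0],R[0,0])-A),2),"Rz",R[:,2].round(3),"F",np.round(s["wrist_force"],1),"t",s["t"])
    print("move",((t-s["tcp_pos"])@R*1000).round(1))
E
python3 -c "
from h import *
go(10,275,350)"
```

```text
bed [-344.1 -549. ] z 349.7 toolx yaw in bed 89.9 Rz [ 0.001 -0.004 -1.   ] F [ 0.8 -0.1  0.4] t 2.675
move [824.6 352.6  -3.3]
```

Request:
{"fn": "arm_command", "kwargs": {
  "commands": [
    {"rot":[0,0,0],"linear":[46,19.6,0],"gripper":100},
    {"rot":[0,0,0],"linear":[46,19.6,0],"gripper":100},
    {"rot":[0,0,0],"linear":[46,19.6,0],"gripper":100},
    {"rot":[0,0,0],"linear":[46,19.6,0],"gripper":100},
    {"rot":[0,0,0],"linear":[46,19.6,0],"gripper":100},
    {"rot":[0,0,0],"linear":[46,19.6,0],"gripper":100},
    {"rot":[0,0,0],"linear":[46,19.6,0],"gripper":100},
    {"rot":[0,0,0],"linear":[46,19.6,0],"gripper":100},
    {"rot":[0,0,0],"linear":[46,19.6,0],"gripper":100},
    {"rot":[0,0,0],"linear":[46,19.6,0],"gripper":100},
    {"rot":[0,0,0],"linear":[46,19.6,0],"gripper":100},
    {"rot":[0,0,0],"linear":[46,19.6,0],"gripper":100},
    {"rot":[0,0,0],"linear":[46,19.6,0],"gripper":100},
    {"rot":[0,0,0],"linear":[46,19.6,0],"gripper":100},
    {"rot":[0,0,0],"linear":[46,19.6,0],"gripper":100},
    {"rot":[0,0,0],"linear":[46,19.6,0],"gripper":100},
    {"rot":[0,0,0],"linear":[46,19.6,0],"gripper":100},
    {"rot":[0,0,0],"linear":[43,19.6,0],"gripper":100},
    {"rot":[0,0,0],"linear":[0,0,0],"gripper":100},
    {"rot":[0,0,0],"linear":[0,0,0],"gripper":100}
  ]
}}

```text
t: 5.18
tcp_pos: [0.5006, 0.2955, 0.3469]
eef_rot: [[-0.132, 0.991, -0.001], [0.991, 0.132, -0.001], [-0.001, -0.001, -1.0]]
wrist_force: [0.1, -0.5, 0.3]
opening: 0.0858
```

```bash
python3 -c "
from h import *
go(10,275,167)"
```

```text
bed [ 14.3 274. ] z 346.9 toolx yaw in bed 89.59 Rz [-0.001 -0.001 -1.   ] F [ 0.1 -0.5  0.3] t 5.175
move [  1.1  -4.2 179.9]
```

Request:
{"fn": "arm_command", "kwargs": {
  "commands": [
    {"rot":[0,0,-0.4],"linear":[1,-4,40],"gripper":100},
    {"rot":[0,0,0],"linear":[0,0,50],"gripper":100},
    {"rot":[0,0,0],"linear":[0,0,50],"gripper":100},
    {"rot":[0,0,0],"linear":[0,0,40],"gripper":100},
    {"rot":[0,0,0],"linear":[0,0,0],"gripper":100},
    {"rot":[0,0,0],"linear":[-15,0,0],"gripper":100},
    {"rot":[0,0,0],"linear":[-15,0,0],"gripper":100},
    {"rot":[0,0,0],"linear":[-5,0,0],"gripper":100},
    {"rot":[0,0,0],"linear":[-5,0,0],"gripper":100},
    {"rot":[0,0,0],"linear":[-5,0,0],"gripper":100},
    {"rot":[0,0,0],"linear":[-5,0,0],"gripper":100},
    {"rot":[0,0,0],"linear":[-5,0,0],"gripper":100}
  ]
}}

```text
t: 6.68
tcp_pos: [0.5048, 0.2421, 0.1676]
eef_rot: [[-0.139, 0.99, 0.001], [0.99, 0.139, 0.001], [0.001, 0.001, -1.0]]
wrist_force: [0.6, 1.5, 1.2]
opening: 0.0855
```

```bash
python3 -c "
from h import *
go(10,150,167)
p=get_image('side');save(p,'s1.png')"
```

```text
bed [ 11.1 220.6] z 167.6 toolx yaw in bed 89.99 Rz [ 0.001  0.001 -1.   ] F [0.6 1.5 1.2] t 6.675
move [-70.6  -1.1   0.5]
```

View pics/s1.png

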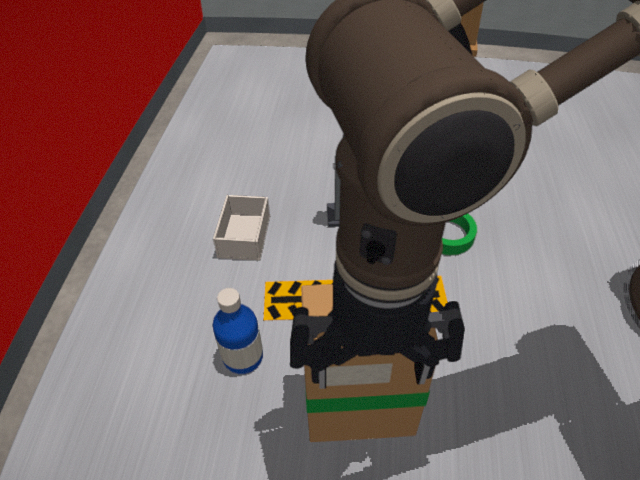

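The fingers (pixels 305–455, row 345) are against the carton's back, symmetric about it. I'll keep pushing.

Request:
{"fn": "arm_command", "kwargs": {
  "commands": [
    {"rot":[0,0,0],"linear":[-6,0,0],"gripper":100},
    {"rot":[0,0,0],"linear":[-6,0,0],"gripper":100},
    {"rot":[0,0,0],"linear":[-6,0,0],"gripper":100},
    {"rot":[0,0,0],"linear":[-6,0,0],"gripper":100},
    {"rot":[0,0,0],"linear":[-6,0,0],"gripper":100},
    {"rot":[0,0,0],"linear":[-6,0,0],"gripper":100},
    {"rot":[0,0,0],"linear":[-5,0,0],"gripper":100},
    {"rot":[0,0,0],"linear":[-5,0,0],"gripper":100}
  ]
}}

```text
t: 7.72
tcp_pos: [0.5107, 0.1958, 0.1672]
eef_rot: [[-0.139, 0.99, -0.0], [0.99, 0.139, -0.0], [-0.0, -0.0, -1.0]]
wrist_force: [0.1, 0.2, 1.0]
opening: 0.0853
```

```bash
python3 -c "
from h import *
go(10,150,167)
p=get_image('side');C=cloud(p)
m=cut_out(p,'carton')[0]['mask']&(p['depth']>0);q=C[m]
bb=np.c_[tobed(q[:,:2])*1000,q[:,2]*1000];print(np.percentile(bb,[2,50,98],axis=0).round())"
```

```text
bed [ 10.5 174. ] z 167.2 toolx yaw in bed 89.96 Rz [-0. -0. -1.] F [0.1 0.2 1. ] t 7.725
move [-24.   -0.5   0.2]
[[-52.  87.  35.]
 [ 13. 183. 119.]
 [ 73. 211. 192.]]
```

Request:
{"fn": "arm_command", "kwargs": {
  "commands": [
    {"rot":[0,0,0],"linear":[-5,0,0],"gripper":100},
    {"rot":[0,0,0],"linear":[-5,0,0],"gripper":100},
    {"rot":[0,0,0],"linear":[-5,0,0],"gripper":100},
    {"rot":[0,0,0],"linear":[-5,0,0],"gripper":100},
    {"rot":[0,0,0],"linear":[-4,0,0],"gripper":100},
    {"rot":[0,0,0],"linear":[0,0,0],"gripper":100},
    {"rot":[0,0,0],"linear":[0,0,0],"gripper":100},
    {"rot":[0,0,0],"linear":[0,0,0],"gripper":100},
    {"rot":[0,0,0],"linear":[0,0,0],"gripper":100}
  ]
}}

```text
t: 8.95
tcp_pos: [0.5141, 0.1727, 0.1673]
eef_rot: [[-0.139, 0.99, -0.0], [0.99, 0.139, 0.0], [0.0, -0.0, -1.0]]
wrist_force: [0.4, 0.5, 0.4]
opening: 0.0854
```

```bash
python3 -c "
from h import *
go(10,180,167)
p=get_image('side');save(p,'s2.png');C=cloud(p)
m=cut_out(p,'carton')[0]['mask']&(p['depth']>0);q=C[m]
bb=np.c_[tobed(q[:,:2])*1000,q[:,2]*1000];print(np.percentile(bb,[2,50,98],axis=0).round())"
```

```text
bed [ 10.7 150.5] z 167.3 toolx yaw in bed 89.98 Rz [-0.  0. -1.] F [0.4 0.5 0.4] t 8.95
move [29.5 -0.7  0.3]
[[-49. -53.   6.]
 [ 14. 116.  89.]
 [ 74. 125.  92.]]
```

View pics/s2.png

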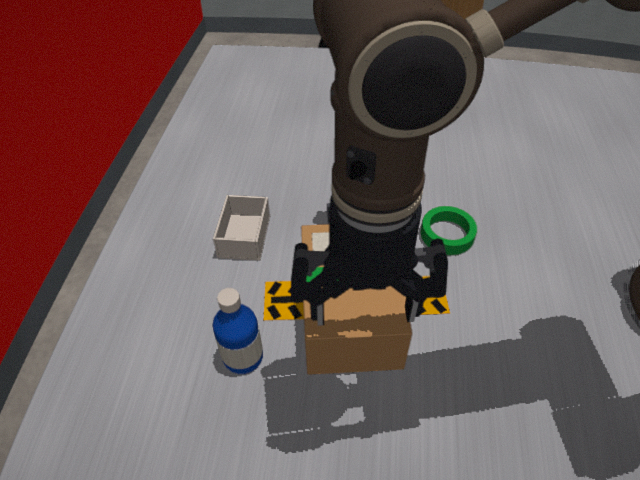

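The carton has fallen flat: its end face is at pixels (305–410, 330–370) and the band and bed are visible behind it. I'll back off, drop behind its end, and measure.

Request:
{"fn": "arm_command", "kwargs": {
  "commands": [
    {"rot":[0,0,0],"linear":[20,-1,0],"gripper":100},
    {"rot":[0,0,0],"linear":[20,0,0],"gripper":100},
    {"rot":[0,0,0],"linear":[0,0,30],"gripper":100},
    {"rot":[0,0,0],"linear":[0,0,40],"gripper":100},
    {"rot":[0,0,0],"linear":[0,0,40],"gripper":100},
    {"rot":[0,0,0],"linear":[0,0,12],"gripper":100},
    {"rot":[0,0,0],"linear":[0,0,0],"gripper":100}
  ]
}}

```text
t: 9.93
tcp_pos: [0.5071, 0.2127, 0.0448]
eef_rot: [[-0.139, 0.99, -0.001], [0.99, 0.139, -0.0], [-0.0, -0.001, -1.0]]
wrist_force: [0.7, 0.8, 0.5]
opening: 0.0854
```

```bash
cat >> h.py <<'E'
def carton(name=None):
    p=get_image("top"); C=cloud(p)
    if name: save(p,name)
    hsv=cv2.cvtColor(p["pixels"],cv2.COLOR_RGB2HSV).astype(int)
    b=tobed(C[...,:2].reshape(-1,2)).reshape(480,640,2)*1000; z=C[...,2]*1000
    top=(abs(z-90)<6)&(abs(b[...,0])<130)&(abs(b[...,1])<180)&(hsv[...,1]>60)
    q=b[top].astype(np.float32); print("top",len(q),cv2.minAreaRect(q),np.percentile(q,[1,99],axis=0).round(1).tolist())
    for c in range(-110,140,20):
        r=q[abs(q[:,1]-c)<10]
        if len(r)>20: print(" y",c,"x",r[:,0].min().round(1),r[:,0].max().round(1),end=";")
    g=top&(abs(hsv[...,0]-65)<15)&(hsv[...,1]>100); r=b[g]
    if len(r): print("\ngreen",len(r),r.mean(0).round(1),np.percentile(r,[3,97],axis=0).round(1).tolist(),np.polyfit(r[:,0],r[:,1],1))
E
python3 -c "
from h import *
go(0,118,45)
carton('t2.png')"
```

```text
bed [  9.3 191.1] z 44.8 toolx yaw in bed 90.02 Rz [-0.001 -0.    -1.   ] F [0.7 0.8 0.5] t 9.925
move [-73.1  -9.3  -0.2]
top 9800 ((12.183734893798828, 56.94489288330078), (131.0745391845703, 244.9528045654297), 0.7242941856384277) [[-51.4, -63.6], [76.2, 122.4]]
 y -70 x -50.8 77.4; y -50 x -51.1 78.6; y -30 x -51.5 78.4; y -10 x -51.9 78.2; y 10 x -52.8 77.8; y 30 x -53.1 78.0; y 50 x -53.1 77.3; y 70 x -53.1 76.6; y 90 x -53.2 76.2; y 110 x -53.8 76.0; y 130 x -53.8 74.4;
green 1713 [12.2 29.2] [[-49.0, 15.3], [74.0, 43.1]] [1.85507905e-02 2.89686828e+01]
```

View pics/t2.png

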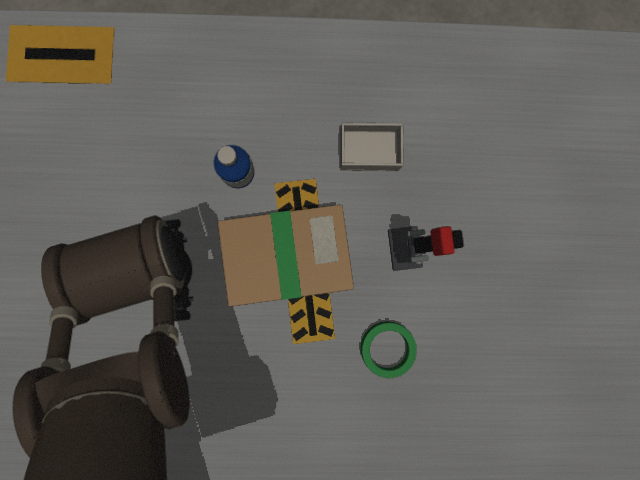

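The lying carton is at pixel (285,255). Its band centre is at bed x 12, y 29, with yaw about 0.8°. I'll push it squarely with both fingers.

Request:
{"fn": "arm_command", "kwargs": {
  "commands": [
    {"rot":[0,0,0],"linear":[-25,2,0],"gripper":100},
    {"rot":[0,0,0],"linear":[-20,0,0],"gripper":100},
    {"rot":[0,0,0],"linear":[-5,0,0],"gripper":100},
    {"rot":[0,0,0],"linear":[-4,0,0],"gripper":100},
    {"rot":[0,0,0],"linear":[-4,0,0],"gripper":100},
    {"rot":[0,0,0],"linear":[-4,0,0],"gripper":100},
    {"rot":[0,0,0],"linear":[-4,0,0],"gripper":100},
    {"rot":[0,0,0],"linear":[-4,0,0],"gripper":100},
    {"rot":[0,0,0],"linear":[-4,0,0],"gripper":100},
    {"rot":[0,0,0],"linear":[-4,0,0],"gripper":100},
    {"rot":[0,0,0],"linear":[0,0,0],"gripper":100},
    {"rot":[0,0,0],"linear":[0,0,0],"gripper":100}
  ]
}}

```text
t: 11.48
tcp_pos: [0.5211, 0.1352, 0.0458]
eef_rot: [[-0.139, 0.99, 0.001], [0.99, 0.139, 0.0], [0.0, 0.001, -1.0]]
wrist_force: [-1.3, 2.6, 5.3]
opening: 0.0855
```

```bash
python3 -c "
from h import *
go(10,106,45)
carton()"
```

```text
bed [ 12.4 112.5] z 45.8 toolx yaw in bed 89.97 Rz [ 0.001  0.    -1.   ] F [-1.3  2.6  5.3] t 11.475
move [-6.5 -2.4  0.8]
top 8086 ((11.243919372558594, -2.0628890991210938), (131.21347045898438, 171.99227905273438), 0.07167943567037582) [[-52.8, -86.3], [74.9, 76.1]]
 y -90 x -53.5 75.6; y -70 x -53.8 75.9; y -50 x -53.7 75.8; y -30 x -53.9 76.2; y -10 x -54.3 76.8; y 10 x -54.4 76.7; y 30 x -53.9 75.9; y 50 x -53.5 75.9; y 70 x -53.6 75.7; y 90 x -52.7 -36.2;
green 1708 [11.1  6.8] [[-50.6, -7.1], [72.7, 20.7]] [-1.36696603e-03  6.79179850e+00]
```

Request:
{"fn": "arm_command", "kwargs": {
  "commands": [
    {"rot":[0,0,0],"linear":[-4,0,0],"gripper":100},
    {"rot":[0,0,0],"linear":[-2.8,0,0],"gripper":100},
    {"rot":[0,0,0],"linear":[0,0,0],"gripper":100},
    {"rot":[0,0,0],"linear":[0,0,0],"gripper":100},
    {"rot":[0,0,0],"linear":[20,0,0],"gripper":100},
    {"rot":[0,0,0],"linear":[20,0,0],"gripper":100},
    {"rot":[0,0,0],"linear":[0,0,-50],"gripper":100},
    {"rot":[0,0,0],"linear":[0,0,-60],"gripper":100},
    {"rot":[0,0,0],"linear":[0,0,-60],"gripper":100},
    {"rot":[0,0,0],"linear":[0,0,0],"gripper":100}
  ]
}}

```text
t: 12.78
tcp_pos: [0.5194, 0.1698, 0.2211]
eef_rot: [[-0.14, 0.99, 0.011], [0.99, 0.14, 0.002], [0.001, 0.011, -1.0]]
wrist_force: [-0.3, -0.3, -0.3]
opening: 0.0855
```

```bash
python3 -c "
from h import *
go(105,-8,215)
print(sense()['qpos'])
carton()"
```

```text
bed [ 15.5 147. ] z 221.1 toolx yaw in bed 90.04 Rz [ 0.011  0.002 -1.   ] F [-0.3 -0.3 -0.3] t 12.775
move [-155.1   89.3    7. ]
[ 2.36558146e-01  1.69689042e-01  1.84474841e+00 -4.91564371e-04
  1.11578623e+00  9.64685557e-02]
top 9758 ((11.018302917480469, 0.48795318603515625), (189.7657470703125, 131.4304656982422), 89.97357940673828) [[-52.8, -92.4], [74.6, 93.4]]
 y -90 x -54.1 75.4; y -70 x -53.9 75.5; y -50 x -54.0 75.5; y -30 x -53.9 75.8; y -10 x -54.7 76.7; y 10 x -54.7 76.6; y 30 x -53.9 75.8; y 50 x -53.7 76.0; y 70 x -53.9 75.5; y 90 x -53.8 75.5;
green 1704 [10.5  0.4] [[-50.6, -13.5], [72.2, 14.2]] [-0.00115621  0.37980799]
```

Request:
{"fn": "arm_command", "kwargs": {
  "commands": [
    {"rot":[0,0,0],"linear":[-39,23,0],"gripper":100},
    {"rot":[0,0,0],"linear":[-39,22,0],"gripper":100},
    {"rot":[0,0,0],"linear":[-39,22,0],"gripper":100},
    {"rot":[0,0,0],"linear":[-38,22,0],"gripper":100},
    {"rot":[0,0,10],"linear":[0,0,0],"gripper":100},
    {"rot":[0,0,10],"linear":[0,0,0],"gripper":100},
    {"rot":[0,0,10],"linear":[0,0,0],"gripper":100},
    {"rot":[0,0,10],"linear":[0,0,0],"gripper":100},
    {"rot":[0,0,10],"linear":[0,0,0],"gripper":100},
    {"rot":[0,0,10],"linear":[0,0,0],"gripper":100},
    {"rot":[0,0,10],"linear":[0,0,0],"gripper":100},
    {"rot":[0,0,10],"linear":[0,0,0],"gripper":100},
    {"rot":[0,0,10],"linear":[0,0,0],"gripper":100},
    {"rot":[0,0,0],"linear":[0,0,0],"gripper":100}
  ]
}}

```text
t: 14.58
tcp_pos: [0.6235, 0.0273, 0.2121]
eef_rot: [[0.99, 0.141, -0.006], [0.141, -0.99, -0.0], [-0.006, -0.001, -1.0]]
wrist_force: [-1.3, -0.3, 0.2]
opening: 0.0857
```

```bash
python3 -c "
from h import *
go(105,-8,45)
print(sense()['qpos'])"
```

```text
bed [98.8 -8.6] z 212.1 toolx yaw in bed 0.12 Rz [-0.006 -0.    -1.   ] F [-1.3 -0.3  0.2] t 14.575
move [  7.2  -0.4 167.1]
[-2.58363368e-02  3.35271770e-01  1.65548777e+00 -2.20036406e-04
  1.15658489e+00  1.40341437e+00]
```

Request:
{"fn": "arm_command", "kwargs": {
  "commands": [
    {"rot":[0,0,0],"linear":[7,0,0],"gripper":100},
    {"rot":[0,0,0],"linear":[0,0,45],"gripper":100},
    {"rot":[0,0,0],"linear":[0,0,50],"gripper":100},
    {"rot":[0,0,0],"linear":[0,0,50],"gripper":100},
    {"rot":[0,0,0],"linear":[0,0,22],"gripper":100},
    {"rot":[0,0,0],"linear":[0,0,0],"gripper":100},
    {"rot":[0,0,0],"linear":[-8,0,0],"gripper":100},
    {"rot":[0,0,0],"linear":[-5,0,0],"gripper":100},
    {"rot":[0,0,0],"linear":[-4,0,0],"gripper":100},
    {"rot":[0,0,0],"linear":[-4,0,0],"gripper":100},
    {"rot":[0,0,0],"linear":[0,0,0],"gripper":100},
    {"rot":[0,0,0],"linear":[0,0,0],"gripper":100}
  ]
}}

```text
t: 16.08
tcp_pos: [0.6116, 0.0248, 0.0484]
eef_rot: [[0.99, 0.139, 0.0], [0.139, -0.99, 0.0], [0.0, 0.0, -1.0]]
wrist_force: [-0.4, 0.5, 0.6]
opening: 0.0856
```

```bash
python3 -c "
from h import *
go(75.7,-8,45)
carton()"
```

```text
bed [86.7 -9.4] z 48.4 toolx yaw in bed -0.03 Rz [ 0.  0. -1.] F [-0.4  0.5  0.6] t 16.075
move [-11.   -1.4   3.4]
top 2065 ((45.79526138305664, 12.654960632324219), (165.614501953125, 57.09980773925781), 88.19340515136719) [[19.3, -64.9], [73.5, 91.6]]
 y -70 x 60.4 71.8; y -50 x 15.5 71.8; y -30 x 17.2 66.1; y -10 x 19.4 56.7; y 10 x 23.5 69.8; y 30 x 27.4 75.1; y 50 x 29.9 75.2; y 70 x 32.1 64.0; y 90 x 57.5 75.2;
green 460 [41.1  0.6] [[23.7, -13.4], [59.2, 14.1]] [ 0.15969161 -5.9829067 ]
```

Just at contact; 11 mm to go. Then I'll back off, lift and check.

Request:
{"fn": "arm_command", "kwargs": {
  "commands": [
    {"rot":[0,0,0],"linear":[-3,0,0],"gripper":100},
    {"rot":[0,0,0],"linear":[-3,0,0],"gripper":100},
    {"rot":[0,0,0],"linear":[-3,0,0],"gripper":100},
    {"rot":[0,0,0],"linear":[-2,0,0],"gripper":100},
    {"rot":[0,0,0],"linear":[0,0,0],"gripper":100},
    {"rot":[0,0,0],"linear":[0,0,0],"gripper":100},
    {"rot":[0,0,0],"linear":[10,0,0],"gripper":100},
    {"rot":[0,0,0],"linear":[10,0,0],"gripper":100},
    {"rot":[0,0,0],"linear":[5,0,-50],"gripper":100},
    {"rot":[0,0,0],"linear":[0,0,-60],"gripper":100},
    {"rot":[0,0,0],"linear":[0,0,-60],"gripper":100},
    {"rot":[0,0,0],"linear":[0,0,-60],"gripper":0},
    {"rot":[0,0,0],"linear":[0,0,-60],"gripper":0},
    {"rot":[0,0,0],"linear":[62,0,0],"gripper":0},
    {"rot":[0,0,0],"linear":[62,0,0],"gripper":0},
    {"rot":[0,0,0],"linear":[0,0,0],"gripper":0}
  ]
}}

```text
t: 18.12
tcp_pos: [0.7508, 0.0445, 0.3321]
eef_rot: [[0.99, 0.139, -0.006], [0.139, -0.99, 0.0], [-0.006, -0.001, -1.0]]
wrist_force: [-0.6, 0.2, -0.5]
opening: -0.0001
```

```bash
python3 -c "
from h import *
go(120,-250,340)
print(sense()['qpos'])
carton('t3.png')
p=get_image('side');save(p,'s3.png');C=cloud(p)
m=cut_out(p,'holddown')
if m:
  m=m[0]['mask']&(p['depth']>0);q=C[m];bb=np.c_[tobed(q[:,:2])*1000,q[:,2]*1000];print('hd',np.percentile(bb,[2,50,98],axis=0).round())
for l in ('bottle','clip_bin','tape_roll'):
  r=look_for(p,l); print(l,[w(p,x['position']).round(3) for x in r[:1]])
"
```

```text
bed [227.2  -9.3] z 332.1 toolx yaw in bed 0.0 Rz [-0.006  0.    -1.   ] F [-0.6  0.2 -0.5] t 18.125
move [-107.3  240.7   -7.5]
[1.27796669e-03 5.05940250e-01 1.17547742e+00 1.62153001e-04
 1.46618481e+00 1.43239649e+00]Traceback (most recent call last):
  File "<string>", line 5, in <module>
    carton('t3.png')
    ~~~~~~^^^^^^^^^^
  File "h.py", line 25, in carton
    q=b[top].astype(np.float32); print("top",len(q),cv2.minAreaRect(q),np.percentile(q,[1,99],axis=0).round(1).tolist())
                                                                       ~~~~~~~~~~~~~^^^^^^^^^^^^^^^^^
    return _quantile_unchecked(
        a, q, axis, out, overwrite_input, method, keepdims, weights)
    return _ureduce(a,
                    func=_quantile_ureduce_func,
    ...<5 lines>...
                    overwrite_input=overwrite_input,
                    method=method)
    r = func(a, **kwargs)
    result = _quantile(arr,
                       quantiles=q,
    ...<2 lines>...
                       out=out,
                       weights=wgt)
    slices_having_nans = np.isnan(arr[-1, ...])
                                  ~~~^^^^^^^^^
IndexError: index -1 is out of bounds for axis 0 with size 0
```

View pics/t3.png

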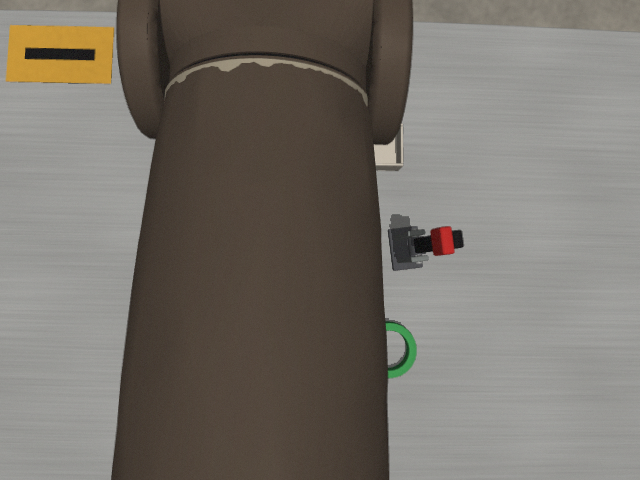

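The arm hides the carton in that picture, so I'll move on to behind the hold-down and look from there.

Request:
{"fn": "arm_command", "kwargs": {
  "commands": [
    {"rot":[0,0,0],"linear":[-32,38,-2],"gripper":0},
    {"rot":[0,0,0],"linear":[-32,38,-2],"gripper":0},
    {"rot":[0,0,0],"linear":[-32,38,-2],"gripper":0},
    {"rot":[0,0,0],"linear":[-32,38,-2],"gripper":0},
    {"rot":[0,0,0],"linear":[-33,38,0],"gripper":0},
    {"rot":[0,0,0],"linear":[-33,38,0],"gripper":0},
    {"rot":[0,0,0],"linear":[-33,38,0],"gripper":0},
    {"rot":[0,0,0],"linear":[0,0,0],"gripper":0}
  ]
}}

```text
t: 19.18
tcp_pos: [0.5574, -0.2535, 0.3476]
eef_rot: [[0.991, 0.134, 0.0], [0.134, -0.991, -0.001], [0.0, 0.001, -1.0]]
wrist_force: [0.4, -0.3, 0.1]
opening: -0.0002
```

```bash
python3 -c "
from h import *
go(0,-265,215)
carton('t4.png')
p=get_image('side');save(p,'s4.png');C=cloud(p)
m=cut_out(p,'holddown')
if m:
  m=m[0]['mask']&(p['depth']>0);q=C[m];bb=np.c_[tobed(q[:,:2])*1000,q[:,2]*1000];print('hd',np.percentile(bb,[2,50,98],axis=0).round())
for l in ('bottle','clip_bin','tape_roll'):
  r=look_for(p,l); print(l,[w(p,x['position']).round(3) for x in r[:1]])
"
```

```text
bed [  -5.8 -277.5] z 347.6 toolx yaw in bed -0.31 Rz [ 0.    -0.001 -1.   ] F [ 0.4 -0.3  0.1] t 19.175
move [  5.7 -12.7 132.6]
top 9784 ((-0.8513031005859375, 0.35402679443359375), (131.26699829101562, 190.0416717529297), 0.13017195463180542) [[-64.5, -92.5], [62.9, 93.3]]
 y -90 x -65.8 63.8; y -70 x -65.8 63.9; y -50 x -65.7 64.0; y -30 x -65.9 64.0; y -10 x -66.5 64.8; y 10 x -66.5 64.8; y 30 x -65.8 64.2; y 50 x -65.7 64.0; y 70 x -65.5 63.7; y 90 x -65.6 63.7;
green 1710 [-1.   0.4] [[-62.4, -13.5], [60.7, 14.2]] [-0.00040477  0.35161421]
hd [[ -13. -180.  110.]
 [   3. -162.  199.]
 [  18. -152.  261.]]
bottle [array([0.668, 0.156, 0.087])]
clip_bin [array([ 0.716, -0.087,  0.017])]
tape_roll [array([ 0.556, -0.013,  0.   ])]
```

View pics/t4.png

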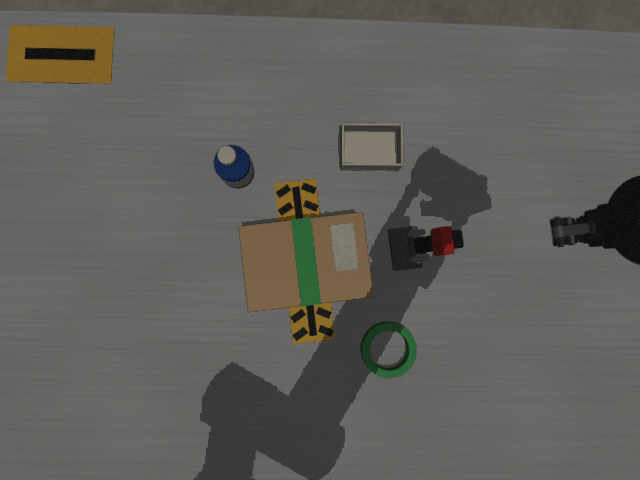

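The carton is square across the slot, with its green band (pixel 305,262) over it: centre at (-1, 0.4) mm in the bed's frame. The hold-down is at (435,240) and the bystanders haven't moved. Next I'll push the hold-down over.

Request:
{"fn": "arm_command", "kwargs": {
  "commands": [
    {"rot":[0,0,0],"linear":[8,-6,33],"gripper":0},
    {"rot":[0,0,0],"linear":[0,0,50],"gripper":0},
    {"rot":[0,0,0],"linear":[0,0,50],"gripper":0},
    {"rot":[0,0,0],"linear":[0,-15,0],"gripper":0},
    {"rot":[0,0,0],"linear":[0,-20,0],"gripper":0},
    {"rot":[0,0,0],"linear":[0,-15,0],"gripper":0},
    {"rot":[0,0,0],"linear":[0,-8,0],"gripper":0},
    {"rot":[0,0,0],"linear":[0,-8,0],"gripper":0},
    {"rot":[0,0,0],"linear":[0,-8,0],"gripper":0},
    {"rot":[0,0,0],"linear":[0,-8,0],"gripper":0},
    {"rot":[0,0,0],"linear":[0,-8,0],"gripper":0},
    {"rot":[0,0,0],"linear":[0,0,0],"gripper":0}
  ]
}}

```text
t: 20.98
tcp_pos: [0.5544, -0.1541, 0.2128]
eef_rot: [[0.99, 0.139, -0.001], [0.139, -0.99, 0.001], [-0.001, -0.001, -1.0]]
wrist_force: [-0.4, 0.5, -0.6]
opening: -0.0001
```

```bash
python3 -c "
from h import *
go(0,-120,215)
p=get_image('side');save(p,'s5.png');C=cloud(p)
m=cut_out(p,'holddown')
if m:
  m=m[0]['mask']&(p['depth']>0);q=C[m];bb=np.c_[tobed(q[:,:2])*1000,q[:,2]*1000];print('hd',np.percentile(bb,[2,50,98],axis=0).round())
"
```

```text
bed [   5.1 -178.7] z 212.8 toolx yaw in bed 0.01 Rz [-0.001  0.001 -1.   ] F [-0.4  0.5 -0.6] t 20.975
move [ -5.1 -58.7  -2.2]
hd [[ -12. -158.  114.]
 [   4. -136.  222.]
 [  19. -112.  257.]]
```

View pics/s5.png

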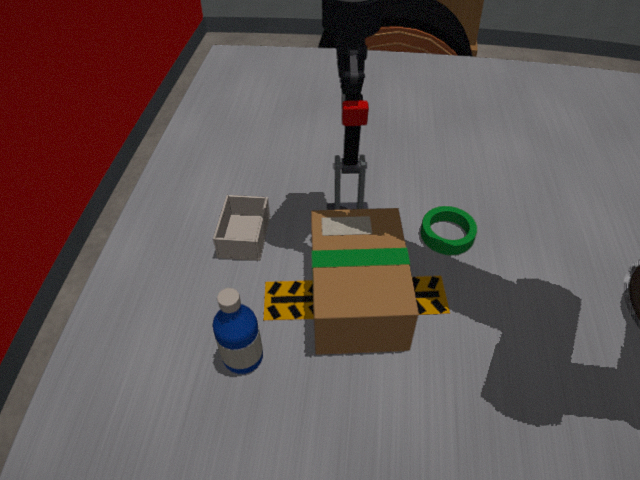

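The bar is now just past upright, with its pad at (355,112) and the finger behind it. Continuing.

Request:
{"fn": "arm_command", "kwargs": {
  "commands": [
    {"rot":[0,0,0],"linear":[-2,-6,0],"gripper":0},
    {"rot":[0,0,0],"linear":[0,-6,0],"gripper":0},
    {"rot":[0,0,0],"linear":[0,-6,0],"gripper":0},
    {"rot":[0,0,0],"linear":[0,-6,0],"gripper":0},
    {"rot":[0,0,0],"linear":[0,-6,0],"gripper":0},
    {"rot":[0,0,0],"linear":[0,-6,0],"gripper":0},
    {"rot":[0,0,0],"linear":[0,-6,0],"gripper":0},
    {"rot":[0,0,0],"linear":[0,0,0],"gripper":0},
    {"rot":[0,0,0],"linear":[0,0,0],"gripper":0},
    {"rot":[0,0,0],"linear":[0,0,0],"gripper":0},
    {"rot":[0,0,0],"linear":[0,0,0],"gripper":0}
  ]
}}

```text
t: 22.45
tcp_pos: [0.5471, -0.1137, 0.2133]
eef_rot: [[0.99, 0.138, 0.0], [0.138, -0.99, -0.0], [0.0, 0.0, -1.0]]
wrist_force: [-0.5, 0.6, -0.8]
opening: -0.0001
```

```bash
python3 -c "
from h import *
go(0,-120,215)
p=get_image('side');save(p,'s6.png');C=cloud(p)
m=cut_out(p,'holddown')
if m:
  m=m[0]['mask']&(p['depth']>0);q=C[m];bb=np.c_[tobed(q[:,:2])*1000,q[:,2]*1000];print('hd',np.percentile(bb,[2,50,98],axis=0).round())
"
```

```text
bed [   3.5 -137.6] z 213.3 toolx yaw in bed -0.05 Rz [ 0. -0. -1.] F [-0.5  0.6 -0.8] t 22.45
move [ -3.5 -17.6  -1.7]
hd [[ -12. -168.   91.]
 [   4.  -49.  162.]
 [  18.  -24.  181.]]
```

The bar is swinging down, already off the finger. I'll withdraw up and back, then check.

Request:
{"fn": "arm_command", "kwargs": {
  "commands": [
    {"rot":[0,0,0],"linear":[0,20,0],"gripper":0},
    {"rot":[0,0,0],"linear":[0,40,0],"gripper":0},
    {"rot":[0,0,0],"linear":[0,50,-20],"gripper":0},
    {"rot":[0,0,0],"linear":[0,50,-30],"gripper":0},
    {"rot":[0,0,0],"linear":[0,0,0],"gripper":0},
    {"rot":[0,0,0],"linear":[0,0,0],"gripper":0},
    {"rot":[0,0,0],"linear":[0,0,0],"gripper":0},
    {"rot":[0,0,0],"linear":[0,0,0],"gripper":0}
  ]
}}

```text
t: 23.55
tcp_pos: [0.5688, -0.2707, 0.2623]
eef_rot: [[0.99, 0.14, -0.002], [0.14, -0.99, 0.001], [-0.002, -0.001, -1.0]]
wrist_force: [0.9, 0.2, -0.6]
opening: 0.0004
```

```bash
python3 -c "
from h import *
go(0,-265,215)
carton('t7.png')
p=get_image('side');save(p,'s7.png');C=cloud(p)
m=cut_out(p,'holddown')
if m:
  m=m[0]['mask']&(p['depth']>0);q=C[m];bb=np.c_[tobed(q[:,:2])*1000,q[:,2]*1000];print('hd',np.percentile(bb,[2,50,98],axis=0).round())
for l in ('bottle','clip_bin'):
  r=look_for(p,l); print(l,[w(p,x['position']).round(3) for x in r[:1]])
p=get_image('top');C=cloud(p)
r=look_for(p,'tape_roll'); print([w(p,x['position']).round(3) for x in r[:1]])
"
```

```text
bed [   3.1 -296.1] z 262.3 toolx yaw in bed 0.05 Rz [-0.002  0.001 -1.   ] F [ 0.9  0.2 -0.6] t 23.55
move [ -3.  -31.   47.3]
top 9259 ((-0.8692703247070312, 0.323150634765625), (189.89173889160156, 131.39895629882812), 89.82866668701172) [[-64.7, -92.2], [63.0, 93.4]]
 y -90 x -65.6 63.7; y -70 x -65.7 63.8; y -50 x -65.4 64.0; y -30 x -65.8 63.8; y -10 x -66.4 64.8; y 10 x -66.6 64.7; y 30 x -65.7 64.2; y 50 x -65.6 63.9; y 70 x -65.6 63.7; y 90 x -65.7 64.1;
green 1709 [-1.   0.4] [[-62.4, -13.5], [60.7, 14.2]] [-0.00075548  0.36724642]
hd [[ -11. -163.   94.]
 [   3.  -64.  120.]
 [  17.  -18.  127.]]
bottle [array([0.666, 0.159, 0.09 ])]
clip_bin [array([ 0.718, -0.084,  0.02 ])]
[array([ 0.383, -0.116,  0.024])]
```

View pics/s7.png

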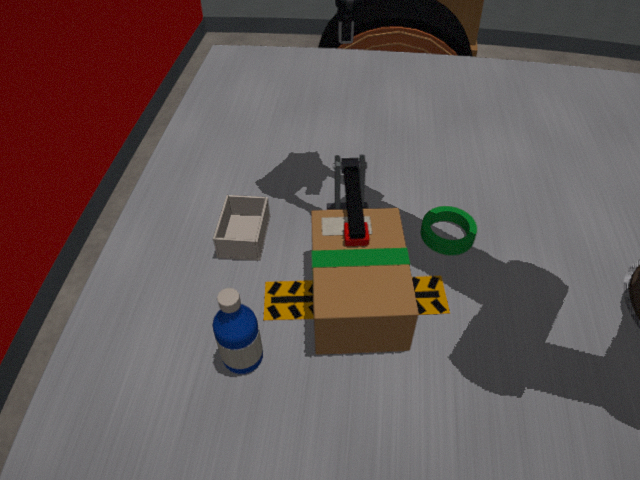

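```bash
python3 -c "
from plant import ticket
print(ticket.close_job())"
```

```text
the job is handed in; nothing more can be done
None
```

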